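# Draw the roaster's chaff pan out with the hook

## Robot

A 7-joint arm with a two-finger parallel gripper is mounted at the origin on the work surface. World frame = base frame: x ahead of the robot, y to its left, z up, the work surface at z = 0. Lengths are in m, angles in rad, forces in N, time in s.
With the tool pointing down it reaches from about 0.425 to 1.025 m from the base axis. Payload 9.4 kg.
Tool frame: the origin (TCP) lies midway between the tips of the shut fingers; the grasp point (between the pads) lies 19 mm behind it; z points along the fingers, y is the line along which they close (so a half turn about z gives the same grasp; the last joint's range is limited). The gripper opens to 93 mm and grips with 3 to 60 N. Pads are 15 mm wide; open, the fingers measure 128 mm over their backs; the gripper's body (75 mm by 188 mm) begins 65 mm behind the grasp point.
Start: joints at [1.137, 0.599, -0.003, 1.599, 0.002, 0.943, -0.08], TCP at [0.253, -0.679, 0.181] pointing down, gripper open.
Joint ranges: [-2.57, 2.57], [-0.35, 1.97], [-1.29, 1.29], [0.11, 2.56], [-1.05, 4.19], [0.11, 1.86], [-2.63, 2.63]. Speed limits (rad/s): [2.22, 2.22, 3.01, 3.01, 3.14, 3.14, 3.14].

## Interface

Orientations are given as a unit quaternion [w, x, y, z].
In Python, from plant import bot, vision gives the robot as it stands.
- The arm moves only by the tool drive_tool, never from a script. Its argument "steps" is a list of rows, each a list of 3 entries, a list of its own where there are three numbers: the turn, a rotation vector about the tool's x, y, z in rad, then the shift along the tool's x, y, z in mm, then the closure, from -1 (fully open) to 1 (shut), so that 0 is half open. In form: [[[wx, wy, wz], [dx, dy, dz], jaw], ...]. A call has 1 to 5 rows; each row shifts and turns the commanded pose from where the row before left it, along the tool's axes as they then stand; what a row does not reach is not made up. A row lasts 1/10 s, in which the tool goes at most 50 mm and 8.59 degrees, less where a joint would pass 70% of its speed; a pose out of reach is approached as far as the arm can. A call is refused whole if a number of a shift passes 50 or a number of a turn 0.15, either way. A call with a gripper value outside its range is refused whole. The fingers move at their own pace and stop on an object; "force" is the grip in N (left out, the last holds). Time passes only in rows, so rows that do not move let the fingers close. It gives the time, the measured TCP pose, the force, the opening and the grip force at its end, in the units of the state.
- bot.read_state(): the state, without advancing time (a new reading comes with each control period).
- vision.grab_frame(name): name is "scene" or "top" or "wrist"; returns a dict with "frame" (384x512x3 uint8, red, green, blue), "range_z" (384x512 float32, m along the optical axis (not along the pixel's ray), 0 where there is no reading), "camera_matrix" (3x3 intrinsics, pixels), "k1" (the pictures are not rectified: a ray, as slopes to the right and down, at radius r is drawn at 1 + k1 r^2 times it, then the intrinsics apply), "extrinsics" (4x4, takes a point from camera to world coordinates); the wrist camera has in their place "T_tool_cam" (4x4, takes a point from camera to tool coordinates, whose origin is the TCP and whose axes are the flange's). Camera axes: x right, y up, looking along -z (the intrinsics and any distortion apply to the point x, -y, -z); pixel columns grow to the right and rows downward; lengths in m; the calibration is good to about 2 mm. A picture is of the moment at which its call begins: read the wrist's pose just before it.
- bot.sign_off(): hands the job in; it is judged then, once.
The state is a dict: "time": time; "q": joint angles; "dq": joint speeds; "effort": joint torques, N m; "tool_pos": TCP position; "ee_rot": TCP orientation; "wrist_force": force on the tool from outside, world axes, zero at the start; "wrist_torque": the same for the moment, N m; "finger_gap": finger opening in m; "grasp_force": force on a finger pad.
Only numpy, scipy, OpenCV 4.12 (cv2) and the standard library are available. Lean on these libraries where they do the work, as an engineer would, in place of code of your own. Each camera call takes 0.05 s, during which the arm holds its last target. There are 200 camera calls.

## Task

The chaff pan under the drum of the sample roaster is still hot and has to come out to be brushed clean. Take the pan hook from its cradle, put its bent end down through the finger hole in the pan's lip and draw the pan out gently until you feel it meet its stop, without straining against the stop and without touching the pan or the roaster with the gripper or arm. Leave the pan there, unhook, and lay the hook back in both notches of its cradle as it lay before, leaving the bowl, mug and jar where they stand.

Things in the scene. Friction and masses are not known exactly. Their poses are not given: they have to be found in the camera images.
- hook_grip (a point): Pan hook, loose, 90 g, lying in the cradle: wooden handle 130 long (x) x 16 wide x 20 mm high; from its front end a level 6 mm steel rod, bent straight down at its far end (the claw). Point: centre of the handle, level with the rod's axis; x along the handle to the claw, z up as it lies. Grip the handle from above, across it.
- hook_tip (a point): Lowest point of the hook's claw, a plain 6 mm round rod with a round end, 150 mm ahead (x) of the handle's centre and 35 mm below it; same axes as the handle. The straight claw is 32 mm long below the rod's underside.
- cradle: Fixed aluminium tool cradle. Base 130 x 60 x 5 mm, two uprights 6 mm thick at x = -50 and +50 mm, each with a notch 22 mm wide at its floor (55 mm up) and 34 at its mouth (74 mm up). Origin: centre of its underside, on the counter; x along the hook towards the claw. With the hook in, the handle's centre is 65 mm up over the cradle's middle (within 5 mm along x); between the uprights it is free.
- roaster: Fixed small drum roaster, 300 deep (x) x 230 wide x 350 mm high: grey base 88 mm high with the pan's opening in front, drum and hopper above. Origin: centre of its underside, on the counter. Its front face is 150 mm from the origin towards -x; nothing stands out beyond it but the pan's lip. The pan slides straight out along its -x.
- pan_hole (a point): Centre of the finger hole at the top face of the pan's lip, 47 mm above the counter. Round hole 25 mm in diameter through the level steel lip, 42 deep x 70 wide x 4 mm thick, at the top of the pan's front; below it is free down to the counter. The hole's centre is 21 mm ahead of the pan's front wall. x points into the roaster: pull along -x.
- pan: Steel chaff pan, 270 (x) x 120 x 35 mm, 0.3 to 0.65 kg, loose in its runners (2 mm play each side); drags with 1 to 6 N. Starts 5 to 20 mm out; runs out another 30 to 115 mm until a tab at its back meets a stop in the roaster. The stop's place differs and cannot be seen; it is sprung, about 6 N per mm, 12 mm at most. Origin: centre of its underside; -x is the way out.
- bowl: Bystander: white cupping bowl, 90 mm across, 60 mm high. Origin at the centre of its underside.
- mug: Bystander: mint green mug, 76 mm across, 75 mm high. Origin at the centre of its underside.
- jar: Bystander: closed glass jar, 72 mm across, 110 mm high. Origin at the centre of its underside.

How it is judged:
By the outcome, as a careful person would: the job done as asked, in the order asked, and still so for the second after the job is handed in, with the robot touching nothing.
It also fails if it takes over 54 s, if anything falls off the work surface, if the arm or the gripper's body presses on something with over 40 N, if the wrist force passes 120 N, or if a joint passes its speed limit or range.

## Working session

There is one attempt and no reset: what is moved stays moved. The work goes in short steps, Python scripts to look and compute and a tool call to move; the robot and the scene stay as the last step left them, time stands still between calls to the robot, and variables do not carry over. Pictures are saved under pics/ and viewed, at most 10 in all, crops included, and the job is handed in when it is done.

Besides the shell and the picture viewer there is one more tool, called after "Emit:" as a command line: name --argument value ..., lists and objects as JSON in quotes. drive_tool: Moves the arm, as the interface text tells. Its arguments: {"type":"object","properties":{"steps":{"type":"array"},"force":{"type":"number"}},"required":["steps"]}

```bash
ls; mkdir -p pics
cat > h.py <<'E'
import numpy as np, cv2, pickle
from plant import bot, vision
def grab(n):
    s=bot.read_state(); f=vision.grab_frame(n)
    if 'extrinsics' in f: E=np.array(f['extrinsics'])
    else:
        from scipy.spatial.transform import Rotation as R
        w,x,y,z=s['ee_rot']; T=np.eye(4); T[:3,:3]=R.from_quat([x,y,z,w]).as_matrix(); T[:3,3]=s['tool_pos']
        E=T@np.array(f['T_tool_cam'])
    d=dict(im=np.array(f['frame']),z=np.array(f['range_z']),K=np.array(f['camera_matrix']),k1=f['k1'],E=E)
    return d
def rays(d,uv):
    uv=np.asarray(uv,float).reshape(-1,1,2)
    p=cv2.undistortPoints(uv,d['K'],np.array([d['k1'],0,0,0,0.]))[:,0]
    r=np.c_[p[:,0],-p[:,1],-np.ones(len(p))]
    return d['E'][:3,3], r@d['E'][:3,:3].T
def onplane(d,uv,h):
    o,r=rays(d,uv); return o+r*((h-o[2])/r[:,2])[:,None]
def cloud(d):
    h,w=d['z'].shape; u,v=np.meshgrid(np.arange(w),np.arange(h))
    o,r=rays(d,np.c_[u.ravel(),v.ravel()]); return (o+r*d['z'].reshape(-1,1)).reshape(h,w,3)
E
python3 - <<'E'
from h import *
for n in('scene','top'):
    d=grab(n); pickle.dump(d,open(n+'.pkl','wb')); cv2.imwrite(f'pics/{n}.png',d['im'][:,:,::-1])
    print(n,d['K'].round(1).tolist(),d['k1'],d['E'].round(3).tolist())
print(bot.read_state())
a=[cv2.imread(f'pics/{n}.png') for n in('scene','top')]
E
```

```text
pics
scene [[476.6, 0.0, 250.1], [0.0, 476.6, 189.3], [0.0, 0.0, 1.0]] -0.09284115619854734 [[0.985, -0.166, 0.047, 0.665], [0.172, 0.94, -0.296, -0.309], [0.005, 0.3, 0.954, 1.146], [0.0, 0.0, 0.0, 1.0]]
top [[495.3, 0.0, 261.2], [0.0, 495.3, 199.3], [0.0, 0.0, 1.0]] 0.02132873668962329 [[0.028, 0.987, -0.16, 0.406], [-0.999, 0.031, 0.016, 0.045], [0.021, 0.159, 0.987, 1.332], [0.0, 0.0, 0.0, 1.0]]
{'time': 0.1, 'q': array([ 1.13727286,  0.60005341, -0.00253737,  1.60002532,  0.00182089,
        0.94290078, -0.07982179]), 'dq': array([ 6.76639476e-04, -3.08341242e-03,  2.07807938e-03, -2.94898778e-03,
       -1.23687149e-03, -6.71143964e-05, -2.05664868e-03]), 'effort': array([ 6.71934744e-03, -7.66551447e+01,  1.50275040e+00, -2.52937031e+01,
       -5.23202901e-02,  1.36205525e-02,  3.11702297e-05]), 'tool_pos': array([ 0.25304946, -0.67889721,  0.18044924]), 'ee_rot': array([-6.64328260e-04,  9.84122657e-01,  1.77488354e-01, -1.95801740e-04]), 'wrist_force': array([-0.15604734, -0.58439382, -0.54679787]), 'wrist_torque': array([-7.92537449e-05,  7.47676660e-03, -2.93359679e-02]), 'grasp_force': 0.0, 'finger_gap': 0.0930438515230377}
```

View pics/scene.png

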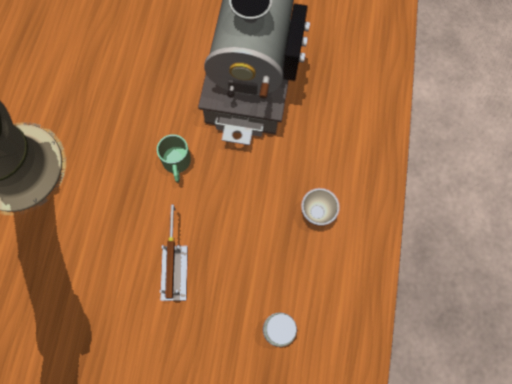

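View pics/top.png

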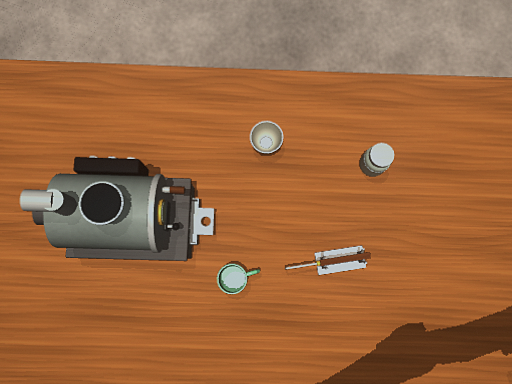

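The roaster is at the scene's top with its lip hole near scene (237,134) and top (206,221). The hook lies at scene (171,250), with its claw at (172,207); the mug is between the hook and the roaster.

Run:
```python
from h import *
S={n:pickle.load(open(n+'.pkl','rb')) for n in('scene','top')}
rois={'scene':dict(hook=(150,195,200,310),lip=(205,105,275,150)),'top':dict(hook=(280,235,380,285),lip=(185,190,220,250))}
out=[]
for n,d in S.items():
    P=cloud(d)
    for k,(a,b,c,e) in rois[n].items():
        cr=d['im'][b:e,a:c,::-1]; s=min(400/(c-a),500/(e-b)) 
        cv2.imwrite(f'pics/{n}_{k}.png',cv2.resize(cr,None,fx=s,fy=s,interpolation=cv2.INTER_CUBIC))
        p=P[b:e,a:c]; z=p[...,2]
        if k=='hook':
            hsv=cv2.cvtColor(np.ascontiguousarray(d['im'][b:e,a:c]),cv2.COLOR_RGB2HSV)
            m=(z>0.055)&(z<0.1)
            q=p[m]; print(n,'hookpts',m.sum(),q.mean(0).round(4),q.min(0).round(3),q.max(0).round(3))
            c0=q[:,:2].mean(0);_,_,V=np.linalg.svd(q[:,:2]-c0); print('dir',V[0].round(4))
            t=(q[:,:2]-c0)@V[0]; print('t',t.min().round(4),t.max().round(4))
        else:
            m=(abs(z-0.047)<0.006); q=p[m]; print(n,'lip',m.sum(),q.mean(0).round(4),q.min(0).round(3),q.max(0).round(3))
            # hole: enclosed region in mask
            mm=cv2.resize(m.astype(np.uint8)*255,None,fx=4,fy=4)
            cs,h=cv2.findContours((m*255).astype(np.uint8),cv2.RETR_CCOMP,cv2.CHAIN_APPROX_NONE)
            for cc,hh in zip(cs,h[0]):
                if hh[3]>=0 and len(cc)>=4:
                    u=cc[:,0].mean(0)+[a,b]; print('hole',u,len(cc),onplane(d,[u],0.047).round(4))
            # roaster yaw from lip rect
            cc=max(cs,key=cv2.contourArea); r=cv2.minAreaRect(onplane(d,cc[:,0]+[a,b],0.047)[:,:2].astype(np.float32)*1000); print('lip rect',r)
a=[cv2.resize(cv2.imread(f'pics/{n}_{k}.png'),(400,300)) for n in('scene','top') for k in('hook','lip')]
cv2.imwrite('pics/mont.png',np.vstack([np.hstack(a[:2]),np.hstack(a[2:])]))
for n,(a,b,c,e) in {'scene':(0,0,512,384),'top':(0,0,512,384)}.items():
    d=S[n];P=cloud(d);z=P[...,2]
    hsv=cv2.cvtColor(d['im'],cv2.COLOR_RGB2HSV)
    m=(hsv[...,0]>65)&(hsv[...,0]<90)&(hsv[...,1]>70)&(z>0.02)&(z<.1); q=P[m]; print('mug',m.sum(),q.min(0).round(3),q.max(0).round(3))
    m=(z>0.075)&(z<0.087)&(P[...,0]>.3)&(P[...,1]>0)&(P[...,1]<.6);q=P[m];print('roaster base top',q.min(0).round(3),q.max(0).round(3))
```

```text
scene hookpts 634 [ 0.4634 -0.1763  0.0725] [ 0.437 -0.257  0.055] [ 0.494 -0.043  0.082]
dir [ 0.1821 -0.9833]
t -0.1352 0.0811
scene lip 506 [0.5536 0.1757 0.0473] [0.464 0.146 0.041] [0.643 0.209 0.053]
hole [246. 143.] 4 [[0.5807 0.1493 0.047 ]]
hole [248. 131.] 4 [[0.5799 0.1824 0.047 ]]
hole [237.         134.96428571] 28 [[0.5546 0.1669 0.047 ]]
hole [232. 131.] 4 [[0.5403 0.1754 0.047 ]]
hole [242. 130.] 4 [[0.5646 0.1824 0.047 ]]
lip rect ((553.5359497070312, 178.1886749267578), (178.3697967529297, 63.54998016357422), 0.1596604585647583)
top hookpts 467 [ 0.4607 -0.1716  0.0717] [ 0.435 -0.256  0.055] [ 0.493 -0.043  0.081]
dir [ 0.184  -0.9829]
t -0.1303 0.0864
top lip 431 [0.5541 0.173  0.0463] [0.481 0.147 0.041] [0.633 0.207 0.053]
hole [206. 232.] 4 [[0.5239 0.1648 0.047 ]]
hole [200. 232.] 4 [[0.5234 0.1803 0.047 ]]
hole [204. 230.] 4 [[0.5289 0.1702 0.047 ]]
hole [208. 228.] 4 [[0.5344 0.1601 0.047 ]]
hole [205.56666667 221.1       ] 30 [[0.5522 0.1672 0.047 ]]
hole [202. 214.] 4 [[0.5706 0.1774 0.047 ]]
hole [211. 212.] 4 [[0.5765 0.1542 0.047 ]]
hole [198. 211.] 4 [[0.5781 0.1882 0.047 ]]
hole [209. 209.] 4 [[0.5843 0.1598 0.047 ]]
lip rect ((571.5648193359375, 173.2010955810547), (111.08824157714844, 51.78571701049805), 8.954060554504395)
mug 43 [0.411 0.026 0.035] [0.442 0.1   0.075]
roaster base top [0.371 0.054 0.075] [0.659 0.465 0.087]
mug 61 [0.373 0.025 0.055] [0.443 0.127 0.079]
roaster base top [0.371 0.057 0.075] [0.658 0.505 0.087]
```

View pics/mont.png

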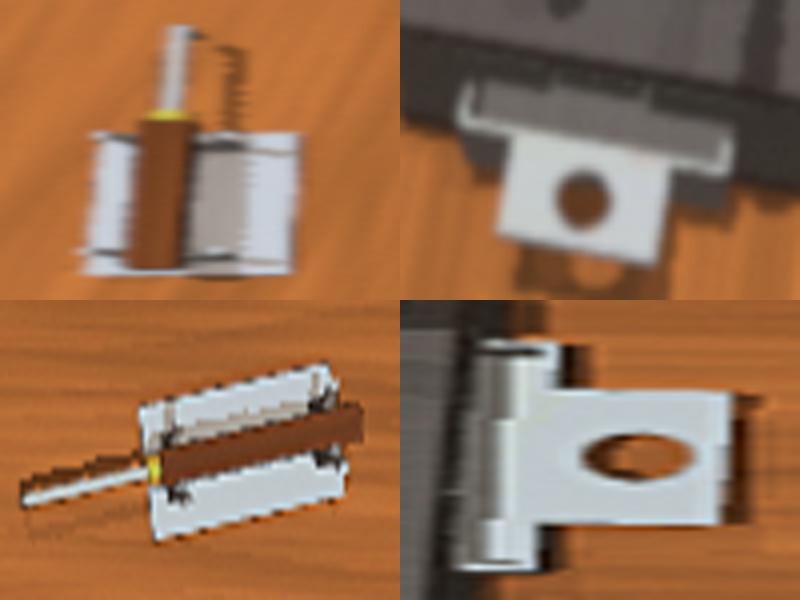

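The views agree: hole ≈ (0.553, 0.167), handle centre ≈ (0.4655, -0.192), hook heading ≈ 100.6°. The mug is clear of the route at height. Next I move above the handle.

Emit:
drive_tool --steps '[[[0,0,0],[18.5,-19,0],-1],[[0,0,0],[18.5,-19,0],-1],[[0,0,0],[18.5,-19,0],-1],[[0,0,0],[18.5,-19,0],-1],[[0,0,0],[18.5,-19,0],-1]]'

```text
time: 0.6
tool_pos: [0.3069, -0.5568, 0.1808]
ee_rot: [-0.0, 0.984, 0.177, -0.0]
wrist_force: [1.0, 0.2, 0.8]
finger_gap: 0.0926
grasp_force: 0.0
```

Emit:
drive_tool --steps '[[[0,0,0],[18.5,-19,0],-1],[[0,0,0],[18.5,-19,0],-1],[[0,0,0],[18.5,-19,0],-1],[[0,0,0],[18.5,-19,0],-1],[[0,0,0],[18.5,-19,0],-1]]'

```text
time: 1.1
tool_pos: [0.3604, -0.4355, 0.181]
ee_rot: [-0.0, 0.984, 0.177, -0.0]
wrist_force: [1.2, -0.2, 0.1]
finger_gap: 0.0928
grasp_force: 0.0
```

Emit:
drive_tool --steps '[[[0,0,0],[18.5,-19,0],-1],[[0,0,0],[18.5,-19,0],-1],[[0,0,0],[18.5,-19,0],-1],[[0,0,0],[18.5,-19,0],-1],[[0,0,0],[18.5,-19,0],-1]]'

```text
time: 1.6
tool_pos: [0.4138, -0.3142, 0.181]
ee_rot: [-0.0, 0.984, 0.177, -0.0]
wrist_force: [1.1, -0.7, -0.4]
finger_gap: 0.0929
grasp_force: 0.0
```

Emit:
drive_tool --steps '[[[0,0,0],[18.5,-19,0],-1],[[0,0,0],[18.5,-19,0],-1],[[0,0,0],[18.5,-19,0],-1],[[0,0,0],[18.5,-19,0],-1],[[0,0,0],[18.5,-19,0],-1]]'

```text
time: 2.1
tool_pos: [0.4673, -0.193, 0.1811]
ee_rot: [-0.0, 0.984, 0.177, -0.0]
wrist_force: [1.5, -1.0, 0.1]
finger_gap: 0.093
grasp_force: 0.0
```

Emit:
drive_tool --steps '[[[0,0,-0.14],[0,0,0],-1],[[0,0,-0.14],[0,0,0],-1],[[0,0,-0.14],[0,0,0],-1],[[0,0,-0.14],[0,0,0],-1],[[0,0,-0.14],[0,0,0],-1]]'

```text
time: 2.6
tool_pos: [0.467, -0.1939, 0.181]
ee_rot: [-0.0, 0.862, 0.507, -0.0]
wrist_force: [-0.3, -0.3, -0.0]
finger_gap: 0.093
grasp_force: 0.0
```

Emit:
drive_tool --steps '[[[0,0,-0.14],[0,0,0],-1],[[0,0,-0.14],[0,0,0],-1],[[0,0,-0.14],[0,0,0],-1],[[0,0,-0.14],[0,0,0],-1],[[0,0,-0.14],[0,0,0],-1]]'

```text
time: 3.1
tool_pos: [0.4669, -0.194, 0.181]
ee_rot: [-0.0, 0.636, 0.772, -0.0]
wrist_force: [-0.3, 0.3, -0.0]
finger_gap: 0.0934
grasp_force: 0.0
```

Run:
```python
from h import *
d=grab('wrist'); pickle.dump(d,open('wrist.pkl','wb')); cv2.imwrite('pics/w1.png',d['im'][:,:,::-1]); print(bot.read_state()['tool_pos'],d['E'].round(3).tolist())
P=cloud(d); hsv=cv2.cvtColor(d['im'],cv2.COLOR_RGB2HSV); z=P[...,2]
m=(z>0.068)&(z<0.082)&(abs(P[...,0]-.466)<.06); n,l,st,c=cv2.connectedComponentsWithStats(m.astype(np.uint8))
for i in range(1,n):
    if st[i,4]>200:
        q=P[l==i]; r=cv2.minAreaRect(q[:,:2].astype(np.float32)*1000); print(st[i],q[:,2].mean().round(4),r)
# lip yaw by depth in scene/top: bright lip mask
for n in('scene','top'):
    d=pickle.load(open(n+'.pkl','rb'));P=cloud(d);v=d['im'].min(2)
    m=(abs(P[...,2]-.047)<.012)&(v>150)&(P[...,1]>.13)&(P[...,1]<.22)&(abs(P[...,0]-.553)<.08)
    q=onplane(d,np.argwhere(m)[:,::-1],.047)[:,:2]; f=q[q[:,1]<.175]; # lip part
    r=cv2.minAreaRect(f.astype(np.float32)*1000); print(n,'lip',r)
    # front edge of lip: min y per column
    xs=np.arange(.525,.583,.004); e=[(x,np.sort(q[abs(q[:,0]-x)<.004][:,1])[0]) for x in xs if (abs(q[:,0]-x)<.004).any()]
    e=np.array(e); print('edge slope deg',np.degrees(np.polyfit(e[:,0],e[:,1],1)[0]))
    m=(abs(P[...,2]-.088)<.004)&(P[...,1]>.12)&(P[...,1]<.26)&(abs(P[...,0]-.55)<.15); q=P[m]
    e=[]
    for x in np.arange(.46,.65,.01):
        s=q[abs(q[:,0]-x)<.005]
        if len(s): e.append((x,s[:,1].min()))
    e=np.array(e); print('base front',e.round(3).tolist()); print(np.degrees(np.polyfit(e[:,0],e[:,1],1)[0]))
```

```text
[ 0.46687247 -0.19410209  0.18094273] [[0.982, -0.185, -0.048, 0.454], [0.191, 0.949, 0.249, -0.126], [-0.0, -0.253, 0.967, 0.384], [0.0, 0.0, 0.0, 1.0]]
[ 246   94   18  148 2498] 0.0743 ((464.8665771484375, -188.9082794189453), (15.454365730285645, 137.85414123535156), 10.661693572998047)
scene lip ((553.8314819335938, 161.67208862304688), (26.372854232788086, 68.64784240722656), 89.75416564941406)
edge slope deg -0.6929989855441699
base front [[0.46, 0.205], [0.47, 0.206], [0.48, 0.205], [0.49, 0.205], [0.5, 0.204], [0.51, 0.206], [0.52, 0.206], [0.53, 0.206], [0.54, 0.205], [0.55, 0.206], [0.56, 0.205], [0.57, 0.206], [0.58, 0.205], [0.59, 0.205], [0.6, 0.205], [0.61, 0.205], [0.62, 0.207], [0.63, 0.206], [0.64, 0.205]]
0.04134082054562497
top lip ((552.8311157226562, 160.9827880859375), (68.36331939697266, 26.034608840942383), 2.507901430130005)
edge slope deg -1.1270301393873752
base front [[0.46, 0.206], [0.47, 0.205], [0.48, 0.206], [0.49, 0.205], [0.5, 0.205], [0.51, 0.206], [0.52, 0.206], [0.53, 0.206], [0.54, 0.205], [0.55, 0.206], [0.56, 0.205], [0.57, 0.206], [0.58, 0.207], [0.59, 0.207], [0.6, 0.208], [0.61, 0.205], [0.62, 0.206], [0.63, 0.207], [0.64, 0.207]]
0.4609838710195766
```

View pics/w1.png

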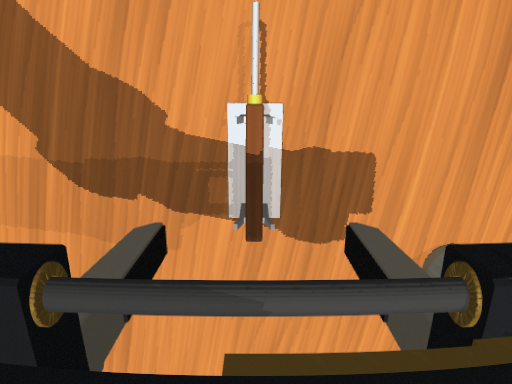

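The picture shows the hook centred between the fingers, with its handle at (255,100–240) and the rod straight up. Roaster yaw is 90°, so the pull is along world -y. I'll descend, then grip.

Emit:
drive_tool --steps '[[[0,0,0.005],[2,-1,20],-1],[[0,0,0],[0,0,20],-1],[[0,0,0],[0,0,20],-1],[[0,0,0],[0,0,20],-1],[[0,0,0],[0,0,20],-1]]'

```text
time: 3.65
tool_pos: [0.4657, -0.1923, 0.0803]
ee_rot: [-0.0, 0.642, 0.767, -0.0]
wrist_force: [0.4, -0.3, -0.3]
finger_gap: 0.0933
grasp_force: 0.0
```

Emit:
drive_tool --steps '[[[0,0,0],[0,0,18],-1],[[0,0,0],[0,0,10],-1],[[0,0,0],[0,0,6],-1],[[0,0,0],[0,0,0],-1]]'

```text
time: 4.05
tool_pos: [0.4656, -0.1921, 0.0468]
ee_rot: [-0.0, 0.641, 0.768, -0.0]
wrist_force: [0.1, -0.1, -0.4]
finger_gap: 0.0931
grasp_force: 0.0
```

Emit:
drive_tool --steps '[[[0,0,0],[0,0,0],0.2],[[0,0,0],[0,0,0],0.5],[[0,0,0],[0,0,0],1],[[0,0,0],[0,0,0],1],[[0,0,0],[0,0,0],1]]' --force 40

```text
time: 4.55
tool_pos: [0.4659, -0.1924, 0.0474]
ee_rot: [0.0, 0.64, 0.768, 0.0]
wrist_force: [1.0, -1.0, 0.1]
finger_gap: 0.0575
grasp_force: 0.0
```

Emit:
drive_tool --steps '[[[0,0,0],[0,0,0],1],[[0,0,0],[0,0,0],1],[[0,0,0],[0,0,0],1]]'

```text
time: 4.85
tool_pos: [0.4658, -0.1923, 0.0472]
ee_rot: [0.0, 0.64, 0.768, -0.0]
wrist_force: [-0.2, -0.1, -0.3]
finger_gap: 0.0336
grasp_force: 0.0
```

Emit:
drive_tool --steps '[[[0,0,0],[0,0,0],1],[[0,0,0],[0,0,0],1],[[0,0,0],[0,0,0],1],[[0,0,0],[0,0,0],1],[[0,0,0],[0,0,0],1]]'

```text
time: 5.35
tool_pos: [0.4658, -0.1922, 0.0472]
ee_rot: [-0.0, 0.64, 0.768, -0.0]
wrist_force: [0.7, 0.4, 0.3]
finger_gap: 0.0004
grasp_force: 0.0
```

Emit:
drive_tool --steps '[[[0,0,0],[0,0,-2],1],[[0,0,0],[0,0,-4],1],[[0,0,0],[0,0,-4],1]]'

```text
time: 5.65
tool_pos: [0.4658, -0.1922, 0.0576]
ee_rot: [-0.0, 0.64, 0.768, -0.0]
wrist_force: [0.1, -0.6, 0.5]
finger_gap: 0.0005
grasp_force: 0.0
```

Run:
```python
from h import *
d=grab('wrist');e=grab('scene');pickle.dump(e,open('s2.pkl','wb'))
a=d['im'];b=cv2.resize(e['im'][190:310,110:240],(400,384),interpolation=cv2.INTER_CUBIC)
cv2.imwrite('pics/w2.png',np.hstack([cv2.resize(a,(400,384)),b])[:,:,::-1])
print({k:v for k,v in bot.read_state().items() if k not in('dq','effort')})
```

```text
{'time': 5.75, 'q': array([ 0.5011441 ,  0.54520956, -0.31273296,  2.19408332,  0.37528034,
        0.45071265,  0.0717295 ]), 'tool_pos': array([ 0.4661842 , -0.19239508,  0.0578798 ]), 'ee_rot': array([4.76691160e-04, 6.40335961e-01, 7.68094785e-01, 1.74341636e-04]), 'wrist_force': array([ 0.23670217, -0.76499569, -0.18946584]), 'wrist_torque': array([ 0.01538942, -0.07832136,  0.0024646 ]), 'grasp_force': 0.0, 'finger_gap': 0.00012442997374564484}
```

View pics/w2.png

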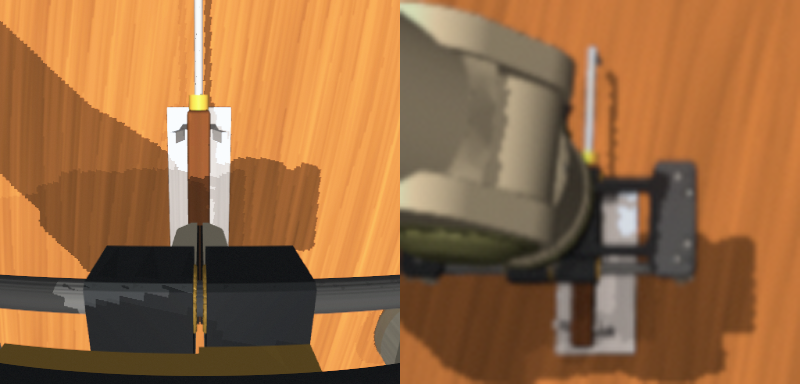

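The fingers look shut, with the handle passing beneath them undisturbed. Wrist depth should show where the finger tips really are.

Run:
```python
from h import *
d=grab('wrist');f=vision.grab_frame('wrist');P=cloud(d);T=np.array(f['T_tool_cam']);print(T.round(4).tolist())
for v in range(120,384,12):
    u=256; print(v,[P[v,u+k].round(3).tolist() for k in(-22,0,22)])
# tip project: TCP in pixel
c=np.linalg.inv(T)@[0,0,0,1]; K=d['K']; print('tcp px',K[0,2]+K[0,0]*c[0]/-c[2],K[1,2]-K[1,1]*c[1]/-c[2])
```

```text
[[0.0008, 0.9673, 0.2537, 0.0697], [1.0, -0.0007, -0.0005, -0.0002], [-0.0003, 0.2537, -0.9673, -0.203], [0.0, 0.0, 0.0, 1.0]]
120 [[0.441, -0.141, 0.004], [0.456, -0.134, 0.076], [0.473, -0.135, 0.003]]
132 [[0.445, -0.144, 0.058], [0.457, -0.141, 0.075], [0.469, -0.139, 0.065]]
144 [[0.444, -0.159, 0.005], [0.458, -0.147, 0.075], [0.476, -0.153, 0.005]]
156 [[0.445, -0.167, 0.004], [0.459, -0.154, 0.074], [0.478, -0.162, 0.003]]
168 [[0.447, -0.176, 0.005], [0.46, -0.16, 0.075], [0.479, -0.171, 0.004]]
180 [[0.448, -0.186, 0.004], [0.462, -0.166, 0.075], [0.481, -0.18, 0.004]]
192 [[0.45, -0.195, 0.005], [0.463, -0.173, 0.075], [0.483, -0.189, 0.005]]
204 [[0.452, -0.205, 0.004], [0.464, -0.18, 0.074], [0.485, -0.198, 0.004]]
216 [[0.453, -0.214, 0.005], [0.466, -0.187, 0.074], [0.487, -0.208, 0.006]]
228 [[0.454, -0.186, 0.103], [0.465, -0.185, 0.098], [0.475, -0.181, 0.103]]
240 [[0.455, -0.185, 0.118], [0.465, -0.187, 0.109], [0.474, -0.182, 0.118]]
252 [[0.455, -0.158, 0.188], [0.466, -0.193, 0.11], [0.465, -0.156, 0.188]]
264 [[0.455, -0.159, 0.192], [0.467, -0.198, 0.112], [0.464, -0.156, 0.194]]
276 [[0.455, -0.158, 0.199], [0.472, -0.224, 0.075], [0.464, -0.156, 0.199]]
288 [[0.456, -0.159, 0.202], [0.461, -0.163, 0.194], [0.464, -0.157, 0.202]]
300 [[0.456, -0.162, 0.202], [0.461, -0.165, 0.195], [0.464, -0.159, 0.203]]
312 [[0.456, -0.164, 0.203], [0.461, -0.166, 0.198], [0.465, -0.163, 0.202]]
324 [[0.457, -0.166, 0.203], [0.489, -0.313, -0.001], [0.465, -0.164, 0.204]]
336 [[0.457, -0.169, 0.203], [0.491, -0.325, -0.001], [0.466, -0.169, 0.201]]
348 [[0.458, -0.172, 0.203], [0.462, -0.171, 0.203], [0.466, -0.17, 0.204]]
360 [[0.458, -0.172, 0.207], [0.462, -0.171, 0.206], [0.466, -0.17, 0.207]]
372 [[0.458, -0.172, 0.21], [0.462, -0.17, 0.21], [0.466, -0.17, 0.21]]
tcp px 255.53674607679312 215.19739260741719
```

```bash
cat > tips.py <<'E'
from h import *
d=grab('wrist');f=vision.grab_frame('wrist');T=np.array(f['T_tool_cam']);d['E']=T
P=cloud(d)
m=(d['z']>0)&(d['z']<.2)&(P[...,2]>-.10)&(P[...,2]<.03)&(abs(P[...,1])<.07)
s=bot.read_state(); print(s['tool_pos'][2],s['finger_gap'],m.sum())
for side in(-1,1):
    q=P[m&(P[...,1]*side>0)]; q=q[abs(q[:,0])<.03]
    zz=np.sort(q[:,2])[::-1]; print(side,'tip z (tool) top values',zz[[0,5,15,30]].round(4), 'pts',q[np.argsort(-q[:,2])[:40:6]].round(4).tolist())
E
python3 tips.py
```

```text
0.057211494933673016 0.000585839579917543 6929
-1 tip z (tool) top values [-0.0143 -0.0146 -0.0153 -0.0157] pts [[0.0216, -0.0088, -0.0143], [0.0223, -0.0076, -0.0147], [0.0083, -0.0083, -0.0152], [0.0259, -0.0087, -0.0153], [0.0202, -0.0059, -0.0156], [0.0085, -0.0015, -0.0157], [0.0174, -0.0088, -0.0157]]
1 tip z (tool) top values [-0.014  -0.0149 -0.0152 -0.0156] pts [[0.0186, 0.007, -0.014], [0.0201, 0.007, -0.0149], [0.0276, 0.0069, -0.0152], [0.0248, 0.0064, -0.0153], [0.0237, 0.0069, -0.0154], [0.0202, 0.0064, -0.0156], [0.0254, 0.0069, -0.0157]]
```

Emit:
drive_tool --steps '[[[0,0,0],[0,0,-10],-1],[[0,0,0],[0,0,-20],-1],[[0,0,0],[0,0,-20],-1],[[0,0,0],[0,0,0],-1],[[0,0,0],[0,0,0],-1]]'

```text
time: 6.45
tool_pos: [0.466, -0.1925, 0.1077]
ee_rot: [0.001, 0.64, 0.768, 0.0]
wrist_force: [-0.2, -0.7, 0.3]
finger_gap: 0.0358
grasp_force: 0.0
```

Emit:
drive_tool --steps '[[[0,0,0],[0,0,0],-1],[[0,0,0],[0,0,0],-1],[[0,0,0],[0,0,0],-1],[[0,0,0],[0,0,0],-1],[[0,0,0],[0,0,0],-1]]'

```text
time: 6.95
tool_pos: [0.4657, -0.1922, 0.107]
ee_rot: [-0.0, 0.64, 0.768, -0.0]
wrist_force: [0.0, 0.5, -0.1]
finger_gap: 0.076
grasp_force: 0.0
```

```bash
python3 tips.py
```

```text
0.10705956352887527 0.08364224734322527 5848
-1 tip z (tool) top values [-0.0358 -0.0372 -0.0377 -0.0383] pts [[0.0074, -0.04, -0.0358], [0.0085, -0.0438, -0.0373], [0.0086, -0.0422, -0.0376], [0.0054, -0.0382, -0.0378], [0.0088, -0.0405, -0.0381], [-0.0061, -0.0383, -0.0383], [0.0002, -0.0384, -0.0384]]
1 tip z (tool) top values [-0.0362 -0.0369 -0.0376 -0.0383] pts [[-0.0024, 0.0378, -0.0362], [-0.0049, 0.0379, -0.0369], [0.0048, 0.0377, -0.0374], [0.0087, 0.043, -0.0378], [-0.0061, 0.0377, -0.0381], [0.0089, 0.0403, -0.0383], [0.0085, 0.0398, -0.0385]]
```

Wrist depth puts the open finger tips about 36 mm behind the reported TCP. The shut fingers passed just above the handle, so the true grasp height is about 30 mm lower. At a TCP reading of 0.018 the tips still clear the cradle base under either reading. I'll go down there with force checks.

Emit:
drive_tool --steps '[[[0,0,0],[0,0,20],-1],[[0,0,0],[0,0,20],-1],[[0,0,0],[0,0,20],-1],[[0,0,0],[0,0,0],-1]]'

```text
time: 7.45
tool_pos: [0.4646, -0.1918, 0.0454]
ee_rot: [-0.002, 0.64, 0.768, -0.001]
wrist_force: [0.1, 0.3, -0.6]
finger_gap: 0.0931
grasp_force: 0.0
```

Emit:
drive_tool --steps '[[[0,0,0],[0,0,10],-1],[[0,0,0],[0,0,10],-1],[[0,0,0],[0,0,9],-1],[[0,0,0],[0,0,0],-1]]'

```text
time: 7.85
tool_pos: [0.4654, -0.1921, 0.0173]
ee_rot: [-0.001, 0.64, 0.768, -0.0]
wrist_force: [-0.4, -0.4, -1.0]
finger_gap: 0.0929
grasp_force: 0.0
```

Emit:
drive_tool --steps '[[[0,0,0],[0,0,0],1],[[0,0,0],[0,0,0],1],[[0,0,0],[0,0,0],1],[[0,0,0],[0,0,0],1],[[0,0,0],[0,0,0],1]]' --force 40

```text
time: 8.35
tool_pos: [0.4659, -0.1923, 0.0184]
ee_rot: [0.0, 0.64, 0.768, 0.0]
wrist_force: [0.1, -0.9, -0.7]
finger_gap: 0.0575
grasp_force: 0.0
```

Emit:
drive_tool --steps '[[[0,0,0],[0,0,0],1],[[0,0,0],[0,0,0],1],[[0,0,0],[0,0,0],1],[[0,0,0],[0,0,0],1],[[0,0,0],[0,0,0],1]]'

```text
time: 8.85
tool_pos: [0.4658, -0.1922, 0.0182]
ee_rot: [-0.0, 0.64, 0.768, -0.0]
wrist_force: [0.1, -0.9, 0.0]
finger_gap: 0.0171
grasp_force: 0.0
```

Emit:
drive_tool --steps '[[[0,0,0],[0,0,0],1],[[0,0,0],[0,0,0],1],[[0,0,0],[0,0,0],1]]'

```text
time: 9.15
tool_pos: [0.4658, -0.1922, 0.0182]
ee_rot: [-0.0, 0.64, 0.768, -0.0]
wrist_force: [-0.1, 0.0, -0.4]
finger_gap: 0.0157
grasp_force: 40.0
```

The hook is gripped at 40 N with a 15.7 mm gap. Next I lift, turn to 90° and carry it over the hole.

Emit:
drive_tool --steps '[[[0,0,0],[0,0,-10],1],[[0,0,0],[0,0,-20],1],[[0,0,0],[0,0,-20],1],[[0,0,0],[0,0,-25],1],[[0,0,0],[0,0,-25],1]]'

```text
time: 9.65
tool_pos: [0.4655, -0.1921, 0.1197]
ee_rot: [-0.0, 0.64, 0.768, -0.0]
wrist_force: [-0.1, 0.1, -0.9]
finger_gap: 0.0157
grasp_force: 40.0
```

Emit:
drive_tool --steps '[[[0,0,0.06],[0,0,0],1],[[0,0,0.06],[0,0,0],1],[[0,0,0.06],[0,0,0],1],[[0,0,0],[0,0,0],1]]'

```text
time: 10.05
tool_pos: [0.4657, -0.1922, 0.1189]
ee_rot: [0.0, 0.707, 0.707, 0.0]
wrist_force: [-1.0, -0.1, -0.9]
finger_gap: 0.016
grasp_force: 40.0
```

Emit:
drive_tool --steps '[[[0,0,0],[20,8,0],1],[[0,0,0],[20,8,0],1],[[0,0,0],[20,8,0],1],[[0,0,0],[20,8,0],1],[[0,0,0],[20,8,0],1]]'

```text
time: 10.55
tool_pos: [0.5058, -0.0913, 0.1185]
ee_rot: [-0.0, 0.706, 0.708, -0.0]
wrist_force: [-0.5, -0.3, -1.0]
finger_gap: 0.0152
grasp_force: 40.0
```

Emit:
drive_tool --steps '[[[0,0,0],[20,9,0],1],[[0,0,0],[20,9,0],1],[[0,0,0],[20,9,0],1],[[0,0,0],[20,9,0],1],[[0,0,0],[20,9,0],1]]'

```text
time: 11.05
tool_pos: [0.5507, 0.0087, 0.1185]
ee_rot: [-0.0, 0.706, 0.708, -0.0]
wrist_force: [-0.3, 0.0, -1.1]
finger_gap: 0.0159
grasp_force: 40.0
```

Emit:
drive_tool --steps '[[[0,0,0],[8,2,0],1],[[0,0,0],[0,0,0],1]]'

```text
time: 11.25
tool_pos: [0.5525, 0.0169, 0.1183]
ee_rot: [-0.0, 0.706, 0.709, 0.0]
wrist_force: [-0.5, -0.4, -1.2]
finger_gap: 0.0157
grasp_force: 40.0
```

Run:
```python
from h import *
D={n:grab(n) for n in('scene','top','wrist')}; pickle.dump(D,open('D3.pkl','wb'))
s=bot.read_state(); print(s['tool_pos'],s['ee_rot'])
d=D['wrist'];P=cloud(d)
m=(P[...,2]>.12)&(P[...,2]<.20)&(P[...,1]>.05)&(abs(P[...,0]-.553)<.05)
q=P[m];print('wrist rod',m.sum(),q.min(0),q.max(0)); c=q.mean(0);_,_,V=np.linalg.svd(q-c,full_matrices=False);print(c,V[0])
for n in('scene','top'):
    P=cloud(D[n]); m=(P[...,2]>.12)&(P[...,2]<.20)&(P[...,1]>.08)&(P[...,1]<.19)&(abs(P[...,0]-.553)<.03); q=P[m]
    print(n,m.sum(),q.min(0).round(4) if len(q) else'',q.max(0).round(4) if len(q) else '', q[q[:,1]>.1].mean(0))
a=np.hstack([cv2.resize(d['im'],(400,300)),cv2.resize(D['scene']['im'][90:180,190:310],(400,300),interpolation=cv2.INTER_CUBIC)])
cv2.imwrite('pics/w3.png',a[:,:,::-1])
```

```text
[0.55195298 0.01446311 0.11814867] [ 1.72587412e-05  7.06995835e-01  7.07217490e-01 -5.57743138e-04]
wrist rod 4423 [0.54351186 0.05004727 0.16173075] [0.55961936 0.12586096 0.17642643]
[0.55158085 0.07991198 0.17134215] [ 0.00422157 -0.98868278  0.14996177]
scene 0   [nan nan nan]
top 100 [0.5456 0.0818 0.1381] [0.5576 0.1677 0.1738] [0.55047639 0.13668477 0.16537887]<stdin>:9: RuntimeWarning: Mean of empty slice.
  ret = um.true_divide(
```

View pics/w3.png

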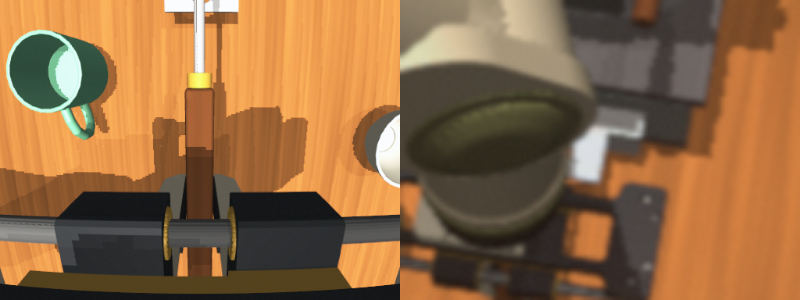

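The hook is held straight and level, with mug and bowl clear on either side. From the top camera the claw is about 2 mm short of the hole in x and in y. I'll correct that and lower in two stages.

Emit:
drive_tool --steps '[[[0,0,0],[2,2,15],1],[[0,0,0],[0,0,20],1],[[0,0,0],[0,0,20],1],[[0,0,0],[0,0,15],1],[[0,0,0],[0,0,0],1]]'

```text
time: 11.9
tool_pos: [0.553, 0.0164, 0.0466]
ee_rot: [-0.001, 0.707, 0.707, -0.002]
wrist_force: [-1.2, -0.1, -1.1]
finger_gap: 0.0156
grasp_force: 40.0
```

Run:
```python
from h import *
d=grab('top'); P=cloud(d); s=bot.read_state(); print(s['tool_pos'],s['wrist_force'])
z=P[...,2]; r=(abs(P[...,0]-.553)<.014)
for y in np.arange(.10,.19,.005):
    m=r&(abs(P[...,1]-y)<.0025)&(z>.055)&(z<.12); 
    if m.any(): print(y.round(3),m.sum(),P[m][:,0].mean().round(4),z[m].max().round(4))
cv2.imwrite('pics/t4.png',cv2.resize(d['im'][190:250,180:260,::-1],(800,600),interpolation=cv2.INTER_CUBIC))
```

```text
[0.55369188 0.01667372 0.04764225] [ 0.453951    0.33742992 -0.20637988]
0.1 6 0.5514 0.0978
0.105 4 0.5526 0.0977
0.11 4 0.5524 0.0967
0.115 4 0.5523 0.0965
0.12 4 0.5523 0.0951
0.125 4 0.5518 0.1013
0.13 4 0.552 0.0966
0.135 4 0.5516 0.0969
0.14 4 0.5512 0.0992
0.145 4 0.5515 0.0948
0.15 4 0.551 0.0986
0.155 5 0.5518 0.0993
0.16 6 0.5521 0.0995
0.165 8 0.5513 0.0973
```

View pics/t4.png

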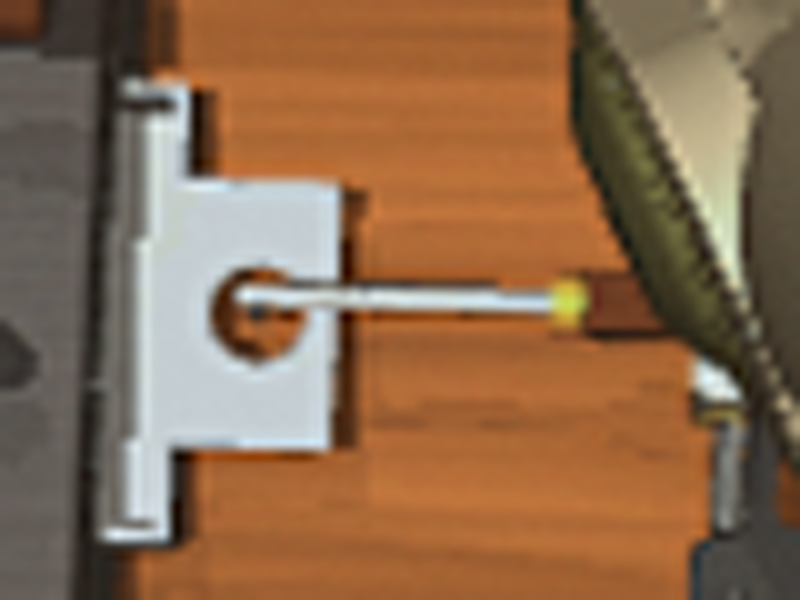

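The claw's tip shows at (255,310) and the hole's centre at (258,315), so they are aligned. Lowering the rest of the way.

Emit:
drive_tool --steps '[[[0,0,0],[0,0,8],1],[[0,0,0],[0,0,8],1],[[0,0,0],[0,0,8],1],[[0,0,0],[0,0,8],1],[[0,0,0],[0,0,4],1]]'

```text
time: 12.45
tool_pos: [0.5543, 0.0179, 0.0113]
ee_rot: [-0.0, 0.707, 0.708, -0.0]
wrist_force: [-0.1, -0.4, -0.4]
finger_gap: 0.0157
grasp_force: 40.0
```

Emit:
drive_tool --steps '[[[0,0,0],[-3,0,0],1],[[0,0,0],[-3,0,0],1],[[0,0,0],[-2,0,0],1],[[0,0,0],[-2,0,0],1],[[0,0,0],[-1,0,0],1]]'

```text
time: 12.95
tool_pos: [0.5549, 0.0072, 0.0124]
ee_rot: [-0.0, 0.707, 0.708, 0.001]
wrist_force: [-0.5, 3.5, -1.3]
finger_gap: 0.0156
grasp_force: 40.0
```

Contact is felt, with about 3.5 N of drag. The stop is at least 30 mm from here, so the first stretch is safe.

Emit:
drive_tool --steps '[[[0,0,0],[-3,0,0],1],[[0,0,0],[-3,0,0],1],[[0,0,0],[-3,0,0],1],[[0,0,0],[-3,0,0],1]]'

```text
time: 13.35
tool_pos: [0.5547, -0.0053, 0.0122]
ee_rot: [-0.0, 0.707, 0.708, 0.0]
wrist_force: [-0.1, 3.3, -2.0]
finger_gap: 0.0155
grasp_force: 40.0
```

Emit:
drive_tool --steps '[[[0,0,0],[-3,0,0],1],[[0,0,0],[-3,0,0],1],[[0,0,0],[-3,0,0],1],[[0,0,0],[-3,0,0],1]]'

```text
time: 13.75
tool_pos: [0.5546, -0.0174, 0.0122]
ee_rot: [-0.0, 0.707, 0.707, -0.0]
wrist_force: [-0.2, 3.2, -0.1]
finger_gap: 0.0157
grasp_force: 40.0
```

```bash
cat > lip.py <<'E'
from h import *
d=grab('top'); P=cloud(d); s=bot.read_state(); v=d['im'].min(2)
m=(abs(P[...,2]-.047)<.012)&(v>150)&(P[...,1]<.2)&(P[...,1]>.0)&(abs(P[...,0]-.553)<.04)
q=onplane(d,np.argwhere(m)[:,::-1],.047); q=q[(abs(q[:,0]-.535)<.008)|(abs(q[:,0]-.575)<.008)]
print('lip front y',np.percentile(q[:,1],[1,3]).round(4),len(q),'tool',s['tool_pos'].round(4),'F',s['wrist_force'].round(2))
E
python3 lip.py
```

```text
lip front y [0.1235 0.1239] 195 tool [ 0.5546 -0.0181  0.0122] F [-0.39  2.2  -0.04]
```

Pan is moving with the hook (24 mm so far). From here I go 3 mm at a time and read the force after each call.

Emit:
drive_tool --steps '[[[0,0,0],[-2,0,0],1],[[0,0,0],[-1,0,0],1],[[0,0,0],[-1,0,0],1]]'

```text
time: 14.1
tool_pos: [0.5546, -0.0212, 0.0122]
ee_rot: [-0.0, 0.707, 0.708, 0.0]
wrist_force: [-0.8, 3.4, -1.1]
finger_gap: 0.0158
grasp_force: 40.0
```

Emit:
drive_tool --steps '[[[0,0,0],[-1,0,0],1],[[0,0,0],[-1,0,0],1],[[0,0,0],[-1,0,0],1]]'

```text
time: 14.4
tool_pos: [0.5546, -0.0242, 0.0122]
ee_rot: [-0.0, 0.707, 0.708, -0.0]
wrist_force: [-0.2, 3.0, -1.4]
finger_gap: 0.0155
grasp_force: 40.0
```

Emit:
drive_tool --steps '[[[0,0,0],[-1,0,0],1],[[0,0,0],[-1,0,0],1],[[0,0,0],[-1,0,0],1]]'

```text
time: 14.7
tool_pos: [0.5547, -0.0273, 0.0122]
ee_rot: [0.0, 0.707, 0.707, -0.0]
wrist_force: [-0.4, 3.9, -0.6]
finger_gap: 0.016
grasp_force: 40.0
```

Emit:
drive_tool --steps '[[[0,0,0],[-1,0,0],1],[[0,0,0],[-1,0,0],1],[[0,0,0],[-1,0,0],1]]'

```text
time: 15.0
tool_pos: [0.5546, -0.0303, 0.0122]
ee_rot: [-0.0, 0.707, 0.707, -0.0]
wrist_force: [-0.2, 3.1, -1.0]
finger_gap: 0.0158
grasp_force: 40.0
```

Emit:
drive_tool --steps '[[[0,0,0],[-1,0,0],1],[[0,0,0],[-1,0,0],1],[[0,0,0],[-1,0,0],1]]'

```text
time: 15.3
tool_pos: [0.5546, -0.0333, 0.0122]
ee_rot: [-0.0, 0.707, 0.707, -0.0]
wrist_force: [-0.5, 2.9, -0.6]
finger_gap: 0.0152
grasp_force: 40.0
```

Emit:
drive_tool --steps '[[[0,0,0],[-1,0,0],1],[[0,0,0],[-1,0,0],1],[[0,0,0],[-1,0,0],1]]'

```text
time: 15.6
tool_pos: [0.5546, -0.0363, 0.0122]
ee_rot: [-0.0, 0.707, 0.707, -0.0]
wrist_force: [-0.3, 3.1, -1.0]
finger_gap: 0.0158
grasp_force: 40.0
```

Emit:
drive_tool --steps '[[[0,0,0],[-1,0,0],1],[[0,0,0],[-1,0,0],1],[[0,0,0],[-1,0,0],1]]'

```text
time: 15.9
tool_pos: [0.5547, -0.0393, 0.0122]
ee_rot: [-0.0, 0.707, 0.707, -0.0]
wrist_force: [-1.4, 2.4, -1.7]
finger_gap: 0.0161
grasp_force: 40.0
```

Emit:
drive_tool --steps '[[[0,0,0],[-1,0,0],1],[[0,0,0],[-1,0,0],1],[[0,0,0],[-1,0,0],1]]'

```text
time: 16.2
tool_pos: [0.5547, -0.0422, 0.0122]
ee_rot: [-0.0, 0.707, 0.707, -0.0]
wrist_force: [0.1, 2.7, -0.2]
finger_gap: 0.0158
grasp_force: 40.0
```

Emit:
drive_tool --steps '[[[0,0,0],[-1,0,0],1],[[0,0,0],[-1,0,0],1],[[0,0,0],[-1,0,0],1]]'

```text
time: 16.5
tool_pos: [0.5547, -0.0453, 0.0122]
ee_rot: [-0.0, 0.707, 0.707, -0.0]
wrist_force: [-0.5, 4.2, -0.3]
finger_gap: 0.0156
grasp_force: 40.0
```

Emit:
drive_tool --steps '[[[0,0,0],[-1,0,0],1],[[0,0,0],[-1,0,0],1],[[0,0,0],[-1,0,0],1]]'

```text
time: 16.8
tool_pos: [0.5547, -0.0483, 0.0122]
ee_rot: [-0.0, 0.707, 0.707, -0.0]
wrist_force: [-0.3, 3.6, -1.2]
finger_gap: 0.0157
grasp_force: 40.0
```

Emit:
drive_tool --steps '[[[0,0,0],[-1,0,0],1],[[0,0,0],[-1,0,0],1],[[0,0,0],[-1,0,0],1]]'

```text
time: 17.1
tool_pos: [0.5546, -0.0513, 0.0122]
ee_rot: [-0.0, 0.707, 0.707, -0.0]
wrist_force: [0.0, 3.5, -0.8]
finger_gap: 0.0157
grasp_force: 40.0
```

Emit:
drive_tool --steps '[[[0,0,0],[-1,0,0],1],[[0,0,0],[-1,0,0],1],[[0,0,0],[-1,0,0],1]]'

```text
time: 17.4
tool_pos: [0.5547, -0.0543, 0.0122]
ee_rot: [-0.0, 0.707, 0.707, -0.0]
wrist_force: [-0.3, 3.4, -1.9]
finger_gap: 0.0157
grasp_force: 40.0
```

Emit:
drive_tool --steps '[[[0,0,0],[-1,0,0],1],[[0,0,0],[-1,0,0],1],[[0,0,0],[-1,0,0],1]]'

```text
time: 17.7
tool_pos: [0.5547, -0.0573, 0.0122]
ee_rot: [0.0, 0.707, 0.707, 0.0]
wrist_force: [-0.4, 3.1, -1.1]
finger_gap: 0.0157
grasp_force: 40.0
```

Emit:
drive_tool --steps '[[[0,0,0],[-1,0,0],1],[[0,0,0],[-1,0,0],1],[[0,0,0],[-1,0,0],1]]'

```text
time: 18.0
tool_pos: [0.5547, -0.0602, 0.0122]
ee_rot: [-0.0, 0.707, 0.707, -0.0]
wrist_force: [-0.6, 3.2, -0.8]
finger_gap: 0.0156
grasp_force: 40.0
```

Emit:
drive_tool --steps '[[[0,0,0],[-1,0,0],1],[[0,0,0],[-1,0,0],1],[[0,0,0],[-1,0,0],1]]'

```text
time: 18.3
tool_pos: [0.5549, -0.0617, 0.0122]
ee_rot: [-0.0, 0.706, 0.708, 0.001]
wrist_force: [-0.1, 9.6, -1.1]
finger_gap: 0.0153
grasp_force: 40.0
```

The force jumped to 9.6 N and the tool stalled, so the pan has met its stop. I'll relax now, centre the claw in the hole, and look.

Emit:
drive_tool --steps '[[[0,0,0],[2,0,0],1],[[0,0,0],[2,0,0],1],[[0,0,0],[3,0,0],1],[[0,0,0],[3,0,0],1],[[0,0,0],[0,0,0],1]]'

```text
time: 18.8
tool_pos: [0.5546, -0.0529, 0.0122]
ee_rot: [0.0, 0.707, 0.708, -0.0]
wrist_force: [-0.2, 0.4, 0.1]
finger_gap: 0.0157
grasp_force: 40.0
```

```bash
python3 lip.py
```

```text
lip front y [0.0799 0.0811] 191 tool [ 0.5546 -0.0531  0.0122] F [-0.56 -0.52 -0.72]
```

Emit:
drive_tool --steps '[[[0,0,0],[3,0,0],1],[[0,0,0],[0,0,-6],1],[[0,0,0],[0,0,-8],1],[[0,0,0],[0,0,-10],1],[[0,0,0],[0,0,-12],1]]'

```text
time: 19.35
tool_pos: [0.5547, -0.0503, 0.0492]
ee_rot: [0.0, 0.707, 0.707, -0.0]
wrist_force: [-0.3, 0.3, -0.2]
finger_gap: 0.0156
grasp_force: 40.0
```

Emit:
drive_tool --steps '[[[0,0,0],[0,0,-15],1],[[0,0,0],[0,0,-20],1],[[0,0,0],[0,0,-20],1],[[0,0,0],[0,0,-16],1],[[0,0,0],[0,0,0],1]]'

```text
time: 19.85
tool_pos: [0.556, -0.0503, 0.122]
ee_rot: [0.002, 0.707, 0.707, 0.001]
wrist_force: [-0.3, 0.1, -1.7]
finger_gap: 0.0159
grasp_force: 40.0
```

```bash
python3 lip.py
```

```text
lip front y [0.0805 0.0818] 156 tool [ 0.5554 -0.0504  0.1207] F [ 0.09  1.04 -0.56]
```

Unhooked cleanly; the pan stayed put. Next, back above the cradle.

Emit:
drive_tool --steps '[[[0,0,0],[-18,-11,0],1],[[0,0,0],[-18,-11,0],1],[[0,0,0],[-18,-11,0],1],[[0,0,0],[-18,-11,0],1],[[0,0,0],[-18,-11,0],1]]'

```text
time: 20.4
tool_pos: [0.4987, -0.1408, 0.1184]
ee_rot: [-0.001, 0.707, 0.708, -0.0]
wrist_force: [-0.3, -1.3, -0.8]
finger_gap: 0.0158
grasp_force: 40.0
```

Emit:
drive_tool --steps '[[[0,0,0],[-18,-11,0],1],[[0,0,0],[-18,-11,0],1],[[0,0,0],[-16,-12,0],1],[[0,0,0],[0,0,0],1]]'

```text
time: 20.8
tool_pos: [0.4633, -0.1944, 0.1184]
ee_rot: [-0.001, 0.708, 0.706, -0.001]
wrist_force: [-0.3, 0.1, -0.8]
finger_gap: 0.0153
grasp_force: 40.0
```

Emit:
drive_tool --steps '[[[0,0,-0.06],[0,0,0],1],[[0,0,-0.06],[0,0,0],1],[[0,0,-0.06],[0,0,0],1],[[0,0,0],[0,0,0],1],[[0,0,0],[0,0,0],1]]'

```text
time: 21.3
tool_pos: [0.466, -0.1917, 0.1189]
ee_rot: [-0.0, 0.641, 0.768, 0.0]
wrist_force: [0.3, -0.2, -0.6]
finger_gap: 0.0158
grasp_force: 40.0
```

```bash
cat > st.py <<'E'
from h import *
from scipy.spatial.transform import Rotation as R
def st():
    s=bot.read_state(); w,x,y,z=s['ee_rot']; M=R.from_quat([x,y,z,w]).as_matrix()
    print('pos',s['tool_pos'].round(4),'yaw',np.degrees(np.arctan2(M[1,0],M[0,0])).round(2),'tilt',M[:,2].round(4)); e=M.T@(np.array([.4658,-.1922,.0182])-s['tool_pos']); print('tool delta mm',(e*1e3).round(1))
st()
d=grab('wrist');P=cloud(d);hs=bot.read_state()['tool_pos'][2]+.0468
m=(P[...,2]>hs+.002)&(P[...,2]<hs+.018)&(P[...,1]>-.17)&(P[...,1]<-.125)&(abs(P[...,0]-.46)<.04); q=P[m]
c=q.mean(0);_,_,V=np.linalg.svd(q-c,full_matrices=False);v=V[0]*np.sign(V[0][1]);print('handle c',c.round(4),'yaw',np.degrees(np.arctan2(v[1],v[0])).round(2),'pitch',np.degrees(np.arcsin(v[2])).round(2))
z0=c+v*((-.1922-c[1])/v[1]); print('at y -.1922 x=',z0[0].round(4))
st()
E
python3 st.py
```

```text
pos [ 0.466  -0.1917  0.1189] yaw 100.31 tilt [-3.e-04  5.e-04 -1.e+00]
tool delta mm [ -0.5  -0.3 100.7]
handle c [ 0.4577 -0.1472  0.1748] yaw 101.67 pitch -2.13
at y -.1922 x= 0.467
pos [ 0.4659 -0.1918  0.1189] yaw 100.31 tilt [-3.e-04  4.e-04 -1.e+00]
tool delta mm [ -0.4  -0.2 100.7]
```

Aligned within 0.5 mm of the pick-up pose. Lowering it into the notches.

Emit:
drive_tool --steps '[[[0,0,0],[0,0,15],1],[[0,0,0],[0,0,20],1],[[0,0,0],[0,0,20],1],[[0,0,0],[0,0,15],1],[[0,0,0],[0,0,0],1]]'

```text
time: 21.85
tool_pos: [0.465, -0.1916, 0.0477]
ee_rot: [-0.001, 0.64, 0.768, -0.001]
wrist_force: [-0.2, -0.1, -1.4]
finger_gap: 0.0159
grasp_force: 40.0
```

Emit:
drive_tool --steps '[[[0,0,0],[0,0,6],1],[[0,0,0],[0,0,6],1],[[0,0,0],[0,0,6],1],[[0,0,0],[0,0,6],1],[[0,0,0],[0,0,0],1]]'

```text
time: 22.35
tool_pos: [0.4655, -0.1922, 0.0246]
ee_rot: [-0.0, 0.64, 0.768, -0.0]
wrist_force: [-0.1, -0.5, -0.9]
finger_gap: 0.0158
grasp_force: 40.0
```

Emit:
drive_tool --steps '[[[0,0,0],[0,0,3],1],[[0,0,0],[0,0,2],1],[[0,0,0],[0,0,0],1]]'

```text
time: 22.65
tool_pos: [0.4658, -0.1922, 0.0201]
ee_rot: [-0.0, 0.64, 0.768, -0.0]
wrist_force: [0.1, -0.3, -0.8]
finger_gap: 0.0157
grasp_force: 40.0
```

```bash
python3 st.py | head -2
```

```text
pos [ 0.4658 -0.1922  0.0201] yaw 100.37 tilt [-2.e-04  1.e-04 -1.e+00]
tool delta mm [0.  0.  1.9]
```

Emit:
drive_tool --steps '[[[0,0,0],[0,0,1],1],[[0,0,0],[0,0,0.5],1],[[0,0,0],[0,0,0],1]]'

```text
time: 23.0
tool_pos: [0.4658, -0.1923, 0.0187]
ee_rot: [0.0, 0.64, 0.768, -0.0]
wrist_force: [-0.3, 0.1, -0.6]
finger_gap: 0.0157
grasp_force: 40.0
```

Emit:
drive_tool --steps '[[[0,0,0],[0,0,0],0.6],[[0,0,0],[0,0,0],0.6],[[0,0,0],[0,0,0],0.3],[[0,0,0],[0,0,0],-1],[[0,0,0],[0,0,0],-1]]'

```text
time: 23.5
tool_pos: [0.4658, -0.1923, 0.0187]
ee_rot: [0.0, 0.64, 0.768, -0.0]
wrist_force: [-0.2, 0.8, -0.6]
finger_gap: 0.0377
grasp_force: 0.0
```

Emit:
drive_tool --steps '[[[0,0,0],[0,0,0],-1],[[0,0,0],[0,0,0],-1],[[0,0,0],[0,0,0],-1],[[0,0,0],[0,0,0],-1],[[0,0,0],[0,0,0],-1]]'

```text
time: 24.0
tool_pos: [0.4658, -0.1923, 0.0187]
ee_rot: [0.0, 0.64, 0.768, -0.0]
wrist_force: [-1.2, -0.8, -0.2]
finger_gap: 0.0779
grasp_force: 0.0
```

Emit:
drive_tool --steps '[[[0,0,0],[0,0,0],-1],[[0,0,0],[0,0,0],-1]]'

```text
time: 24.2
tool_pos: [0.4658, -0.1923, 0.0187]
ee_rot: [-0.0, 0.64, 0.768, -0.0]
wrist_force: [-0.5, -0.3, 0.8]
finger_gap: 0.0917
grasp_force: 0.0
```

Released. I'll lift straight up, move off towards -y, and check.

Emit:
drive_tool --steps '[[[0,0,0],[0,0,-15],-1],[[0,0,0],[0,0,-25],-1],[[0,0,0],[0,0,-30],-1],[[0,0,0],[0,0,-40],-1],[[0,0,0],[0,0,-40],-1]]'

```text
time: 24.7
tool_pos: [0.4653, -0.192, 0.1699]
ee_rot: [-0.001, 0.64, 0.768, -0.0]
wrist_force: [0.1, -0.6, -0.1]
finger_gap: 0.093
grasp_force: 0.0
```

Emit:
drive_tool --steps '[[[0,0,0],[-35,0,0],-1],[[0,0,0],[-35,0,0],-1],[[0,0,0],[-35,0,0],-1],[[0,0,0],[-35,0,0],-1],[[0,0,0],[-35,0,0],-1]]'

```text
time: 25.2
tool_pos: [0.4972, -0.3658, 0.1687]
ee_rot: [-0.0, 0.64, 0.768, -0.0]
wrist_force: [0.6, -0.3, -0.7]
finger_gap: 0.0931
grasp_force: 0.0
```

Emit:
drive_tool --steps '[[[0,0,0],[-35,0,0],-1],[[0,0,0],[-35,0,0],-1],[[0,0,0],[-35,0,0],-1],[[0,0,0],[0,0,0],-1],[[0,0,0],[0,0,0],-1]]'

```text
time: 25.7
tool_pos: [0.5157, -0.4678, 0.168]
ee_rot: [-0.001, 0.641, 0.768, 0.0]
wrist_force: [0.6, 0.4, -0.7]
finger_gap: 0.093
grasp_force: 0.0
```

```bash
python3 - <<'E'
from h import *
D={n:grab(n) for n in('scene','top')}
for n,(a,b,c,e) in {'scene':(150,195,200,310),'top':(280,235,380,285)}.items():
    p=cloud(D[n])[b:e,a:c]; m=(p[...,2]>.055)&(p[...,2]<.1); q=p[m]
    print(n,m.sum(),q.mean(0).round(4),q.min(0).round(3),q.max(0).round(3)); c0=q[:,:2].mean(0);_,_,V=np.linalg.svd(q[:,:2]-c0);t=(q[:,:2]-c0)@V[0];print(V[0].round(4),t.min().round(4),t.max().round(4))
a=[cv2.resize(D['scene']['im'],(400,300)),cv2.resize(D['top']['im'],(400,300)),cv2.resize(D['scene']['im'][195:310,140:220],(400,300)),cv2.resize(D['top']['im'][235:285,280:380],(400,300))]
cv2.imwrite('pics/end.png',np.vstack([np.hstack(a[:2]),np.hstack(a[2:])])[:,:,::-1])
E
python3 lip.py
```

```text
scene 633 [ 0.4639 -0.1764  0.0725] [ 0.437 -0.257  0.055] [ 0.495 -0.043  0.082]
[ 0.182  -0.9833] -0.1353 0.081
top 468 [ 0.4612 -0.1717  0.072 ] [ 0.437 -0.256  0.055] [ 0.493 -0.043  0.082]
[ 0.1837 -0.983 ] -0.1309 0.0861
lip front y [0.0807 0.0812] 190 tool [ 0.5164 -0.4661  0.1688] F [ 0.11 -0.57  0.23]
```

View pics/end.png

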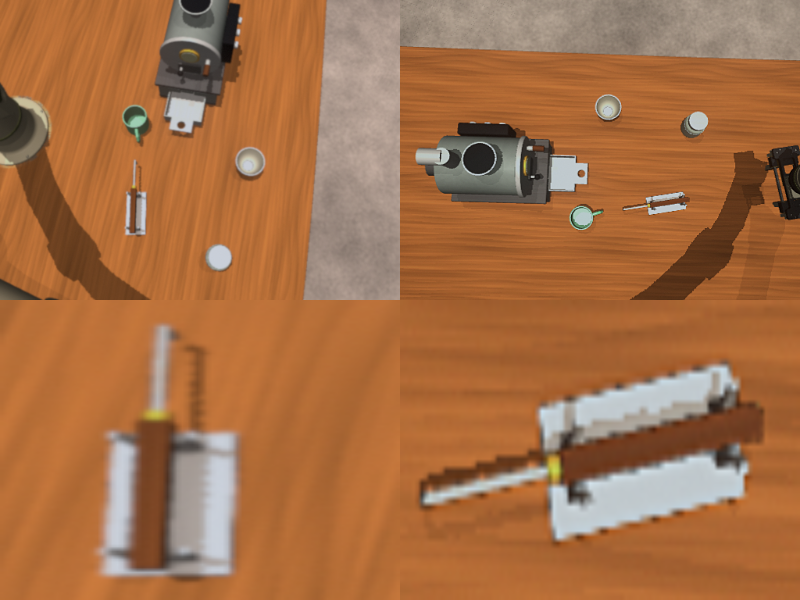

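The hook lies as before, within 0.5 mm, in both notches. The pan is out at its stop with its hole at top view (581,173), and the bowl, mug and jar have not moved.

```bash
python3 -c "from plant import bot; print(bot.sign_off())"
```

```text
the job is handed in; nothing more can be done
None
```

The job is handed in at about 26 s: the pan is drawn out to its stop (9.6 N peak wrist-force reading, then relaxed), the hook is back in both cradle notches, and the bowl, mug and jar stand where they were.

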